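Index the rotary jig and lock it with the tapered drift

TASK

Turn the dial of the indexing jig three clicks clockwise (seen from above) by its hand bar and let it settle. Then take the red-handled tapered drift from the tool stand and push it down through the dial hole at the yellow pointer into the lock bush in the base, so that its taper pulls the dial into line, until its collar sits flat on the dial; let go of it there. Leave the other tools and things where they are.

Things in the scene. Friction and masses are not known exactly. Their poses are not given: they have to be found in the camera images.
- jig: Fixed rotary indexing jig: round dark-grey cast base, 224 mm across, 75 mm high, four bolt ears reaching 138 mm from the centre, carrying an aluminium dial. Origin: centre of its underside, on the bench. +x points from the dial's axis to the lock bush and the yellow pointer; on the -x side stands the click plunger (80 mm high, reaching 161 mm out). z up.
- jig_axis (a point): Fixed point on the dial's axis level with its top face, 90 mm above the bench; axes as the jig's. The dial is 200 mm across, 14 mm thick, with six brass-ringed through holes 21 mm in diameter (2 mm countersink), 60 degrees (three clicks) apart, 70 mm from the axis. Between them are nests with blue mouldings, up to 18 mm above the dial's face.
- dial (a joint): Angle of the dial, rad, 0 at the start, growing clockwise seen from above. 18 clicks a turn, one per 20 degrees (0.349 rad); let go, it settles within 0.02 rad of 0, 0.349, 0.698, 1.047...; about 0.45 N m turns it over a click. On every third click a hole is over the lock bush but 4.6 mm (0.066 rad) short of it, anticlockwise; after three clicks it is exactly in line at 1.113.
- dial_grip (a point): Centre of the black hand bar on the dial's axis, 138 mm above the bench: where to grip it. The bar is 90 mm long, 16 mm wide, 36 mm tall (120 to 156 mm above the bench), on a 40 mm round hub, 30 mm clear above the dial's face. The frame turns with the dial: x along the bar, y across it, z up; at dial angle 0 its x is the jig's x.
- lock_bush (a point): Fixed point on the lock bush's axis, level with the dial's top face (90 mm above the bench), 70 mm from the dial's axis towards the yellow pointer block (20 mm wide, top at 88 mm, just outside the dial). The bush is a vertical 21 mm hole with a 2 mm countersink in the base under the dial: mouth 15 mm below this point, 63 mm deep. Axes as the jig's.
- drift_grip (a point): Middle of the tapered drift's red handle. The drift (0.18 to 0.37 kg) stands upright in the stand: handle 28 mm in diameter, 80 mm long, flat-topped (this point is 40 mm from either end), then a steel collar 34 mm across, 6 mm thick, a parallel shank 20 mm in diameter, 26 mm long, and a taper 44 mm long down to a flat 8 mm tip. z up along the drift.
- drift_collar (a point): Centre of the underside of the drift's collar: 46 mm below the middle of the handle, 70 mm above the tip. In the stand it is 90 mm above the bench. Dropped into the offset holes the drift wedges askew 10 to 15 mm short; held upright on the bush axis and pushed, it goes home with under 10 N.
- drift_tip (a point): Centre of the drift's flat 8 mm tip, 116 mm below the middle of the handle.
- drift: The tapered drift (see drift_grip). Origin: centre of the collar's underside; z up towards the handle.
- stand: Fixed blue sheet-steel tool stand, 70 mm deep, 194 mm long (254 mm with its feet), 90 mm high: two perforated shelves with three sockets, 60 mm apart along its y axis, in which the drift, a pin punch and a screwdriver hang upright by their collars in any order. The tools' tops are 176 mm above the bench. A tool comes out straight up, clear after 70 mm. Origin: centre of its underside.
- punch_grip (a point): Middle of the black handle (25 mm diameter, 80 mm long) of the pin punch in the stand, a bystander.
- driver_grip (a point): Middle of the yellow handle (25 mm diameter, 80 mm long) of the screwdriver in the stand, a bystander.
- multimeter: Orange and black multimeter lying on the bench, 190 x 90 x 40 mm, a bystander. Origin: centre of its underside.
- spanner: Steel spanner 180 mm long lying on the bench, a bystander. Origin: its middle, on the bench.
- hammer: Hammer 260 mm long with an orange handle lying on the bench, a bystander. Origin: its middle, on the bench.
- oil: Yellow oil bottle, 52 mm across and 120 mm high, standing on the bench, a bystander. Origin: centre of its underside.
- tape: Roll of black tape, 90 mm across and 18 mm high, lying on the bench, a bystander. Origin: centre of its underside.

How it is judged:
On the way, in this order (a step that is already met when the one before it is completed fails the run):
1. the dial has been turned on by three clicks and let go, resting at its third click (value of joint dial between 1 and 1.1 rad and velocity of joint dial between -0.05 and 0.05 rad/s and contact force between the fingers and jig below 0.3 N), for 0.3 s.
2. the drift's tip has gone through the dial hole and into the lock bush, the dial being on its third click (value of joint dial between 1 and 1.16 rad and horizontal distance between drift_tip and lock_bush below 0.008 m and z of drift_tip in the frame of jig between 0.015 and 0.073 m), for 0.1 s.
At the end, for the whole second after the job is handed in: The dial is locked three clicks on (1.113 rad, within 0.03, i.e. 2.1 mm at the hole); the drift stands in both holes, within 2.5 mm of the bush's axis and 0.06 rad of upright, its collar down on the dial within 3 mm, at rest and let go (value of joint dial between 1.0832 and 1.1432 rad and horizontal distance between drift_collar and lock_bush below 0.0025 m and z of drift_collar in the frame of lock_bush between -0.003 and 0.003 m and angle between drift_collar's own z axis and vertical below 0.06 rad and linear speed of drift below 0.02 m/s and velocity of joint dial between -0.03 and 0.03 rad/s); the robot touches nothing.
It fails at once if the pin punch or the screwdriver was taken out of or knocked about in the stand (distance of any of punch_grip, driver_grip from where it was at the start of the episode above 0.02 m).
It fails at once if a bystander on the bench was pushed away (distance of any of multimeter, spanner, hammer, oil, tape from where it was at the start of the episode above 0.03 m).
It also fails if it takes over 58 s, if anything falls off the work surface, if the arm or the gripper's body presses on something with over 40 N, if the wrist force passes 120 N, or if a joint passes its speed limit or range.

ROBOT

A 7-joint arm with a two-finger parallel gripper is mounted at the origin on the work surface. World frame = base frame: x ahead of the robot, y to its left, z up, the work surface at z = 0. Lengths are in m, angles in rad, forces in N, time in s.
With the tool pointing down it reaches from about 0.4 to 0.85 m from the base axis. Payload 10.4 kg.
Tool frame: the origin (TCP) lies at the centre of the arm's flange, where the gripper is bolted on; the fingertips stand 173 mm ahead of it and the grasp point (between the pads) lies 155 mm ahead of it; z points along the fingers, y is the line along which they close (so a half turn about z gives the same grasp; the last joint's range is limited). The gripper opens to 85 mm and grips with 20 to 120 N. Pads are 22 mm wide; open, the fingers measure 114 mm over their backs; the gripper's body (76 mm by 85 mm) begins 54 mm behind the grasp point. The pads swing forward as they close: fully open they stand 13 mm farther back than shut.
Start: joints at [1.287, 0.332, -0.065, 1.46, 0.022, 1.35, -0.088], TCP at [0.161, -0.604, 0.405] pointing down, gripper open.
Joint ranges: [-2.6, 2.6], [-0.5, 2.12], [-1.47, 1.34], [0.16, 2.42], [-1.27, 4.41], [0.06, 2.06], [-2.6, 2.6]. Speed limits (rad/s): [2.22, 2.22, 2.79, 2.79, 3.14, 3.14, 3.14].

INTERFACE

Orientations are given as a unit quaternion [x, y, z, w].
In Python, from workcell import manip, viewer, finder gives the robot as it stands.
- The arm moves only by the tool arm_command, never from a script. Its argument "plan" is a list of rows, each an object with "dp": the shift along the tool's x, y, z in mm, a list of three; "spin": the turn about the tool's z in rad. A call has 1 to 5 rows; each row shifts and turns the commanded pose from where the row before left it, along the tool's axes as they then stand; what a row does not reach is not made up. A row lasts 1/10 s, in which the tool goes at most 50 mm and 8.59 degrees, less where a joint would pass 70% of its speed; a pose out of reach is approached as far as the arm can. A call is refused whole if a number of a shift passes 50 or a number of a turn 0.15, either way. A call with a gripper value outside its range is refused whole. "grip" is the closure, from -1 (fully open) to 1 (shut), set as the call begins (left out, the last holds). The fingers move at their own pace and stop on an object; "newtons" is the grip in N (left out, the last holds). Time passes only in rows, so rows that do not move let the fingers close. It gives the time, the measured TCP pose, the force, the opening and the grip force at its end, in the units of the state.
- manip.get_obs(): the state, without advancing time (a new reading comes with each control period).
- viewer.camera(name): name is "scene" or "top" or "wrist"; returns the picture (480x640x3 uint8, blue, green, red); there is no depth.
- viewer.camera_params(name): a dict with "vertical_fov" (degrees; the focal length in pixels is half the picture's height over the tangent of half this angle, whatever the lens; pixels are square), "cx", "cy" (the principal point, pixels), "k1" (the pictures are not rectified: a ray, as slopes to the right and down, at radius r is drawn at 1 + k1 r^2 times it, then the intrinsics apply), "R" (3x3) and "t" (3): a world point X has camera coordinates R X + t; the wrist camera has in their place "T_tool_cam" (4x4, takes a point from camera to tool coordinates, whose origin is the TCP and whose axes are the flange's). Camera axes: x right, y down, z forward; pixel columns grow to the right and rows downward; lengths in m; the calibration is good to about 2 mm. A picture is of the moment at which its call begins: read the wrist's pose just before it. camera_params takes no time and is no camera call.
- manip.hand_in(): hands the job in; it is judged then, once.
Trained networks look in the newest picture that a camera, given by its name, has taken for a name from the list of things; names that differ only in an ending like _2 or _b are one class to them, and where a whole thing is asked for, a point or a joint stands for the part that bears it (a point fixed in the world has none). Each returns a list of dicts, best first, with "score" (0 to 1); they miss things now and then, are a little off and sometimes report something else, mostly with a low value. They report only what shows in the picture. A call takes as long as a camera call.
- finder.find_in(camera, thing): "position" ([x, y, z] in m, in world coordinates, good to about 4 mm: the middle of the surface that is visible of it).
The state is a dict: "clock": time; "joint_pos": joint angles; "joint_velocities": joint speeds; "tau": joint torques, N m; "position": TCP position; "ee_rot": TCP orientation; "ft_force": force on the tool from outside, world axes, zero at the start; "torque": the same for the moment, N m; "grip_width": opening from 0.0 (shut) to 1.0 (fully open); "grasp_force": force on a finger pad.
Only numpy, scipy, OpenCV 4.12 (cv2) and the standard library are available. Lean on these libraries where they do the work, as an engineer would, in place of code of your own. Each camera call takes 0.05 s, during which the arm holds its last target. There are 200 camera calls.

## Working session

There is one attempt and no reset: what is moved stays moved. The work goes in short steps, Python scripts to look and compute and a tool call to move; the robot and the scene stay as the last step left them, time stands still between calls to the robot, and variables do not carry over. Pictures are saved under pics/ and viewed, at most 10 in all, crops included, and the job is handed in when it is done.

Besides the shell and the picture viewer there is one more tool, called after ">>>" as name(argument=value, ...), one argument or row to a line, values as JSON. arm_command: Moves the arm, as the interface text tells. Its arguments: {"type":"object","properties":{"plan":{"type":"array","items":{"type":"object","properties":{"dp":{"type":"array","items":{"type":"number"}},"spin":{"type":"number"}}}},"grip":{"type":"number"},"newtons":{"type":"number"}},"required":["plan"]}

```bash
ls; mkdir -p pics
python3 - <<'E'
from workcell import manip, viewer, finder
import cv2,numpy as np
o=manip.get_obs(); print({k:np.round(v,3).tolist() for k,v in o.items()})
for c in ["top","scene"]:
    cv2.imwrite(f"pics/{c}0.png",viewer.camera(c)); 
    p=viewer.camera_params(c); print(c,p)
    for t in ["jig","dial_grip","lock_bush","drift_grip","drift_collar","punch_grip","driver_grip","stand","oil","multimeter","hammer","spanner","tape"]:
        try:
            print(c,t,[(np.round(d["position"],3).tolist(),round(d["score"],2)) for d in finder.find_in(c,t)][:2])
        except Exception as e: print(c,t,e)
print(viewer.camera_params("wrist"))
E
```

```text
pics
{'clock': 0.0, 'joint_pos': [1.287, 0.333, -0.065, 1.461, 0.022, 1.35, -0.089], 'joint_velocities': [0.002, 0.0, -0.003, -0.0, -0.001, 0.001, 0.002], 'tau': [-0.0, -62.544, 0.05, -39.16, 0.016, 0.01, 0.0], 'position': [0.161, -0.604, 0.404], 'ee_rot': [0.992, 0.13, -0.0, -0.001], 'ft_force': [-0.291, -0.159, -0.33], 'torque': [0.008, 0.064, 0.042], 'grasp_force': 0.0, 'grip_width': 0.996}
top {'vertical_fov': 53.13498185159383, 'cx': 322.3192600844749, 'cy': 247.03213383042564, 'k1': -0.11833007089021771, 'R': array([[-0.01717445, -0.99943046,  0.02904807],
       [-0.9845103 ,  0.01183388, -0.17492691],
       [ 0.17448354, -0.0316024 , -0.98415283]]), 't': array([-0.01279974,  0.62405498,  1.1737576 ])}
top jig [([0.523, -0.142, 0.086], 0.74)]
top dial_grip [([0.532, -0.147, 0.091], 0.86), ([0.537, 0.168, 0.171], 0.5)]
top lock_bush [([0.527, -0.143, 0.092], 0.74)]
top drift_grip [([0.537, 0.168, 0.171], 0.71)]
top drift_collar [([0.532, 0.168, 0.171], 0.46)]
top punch_grip [([0.522, 0.221, 0.153], 0.74), ([0.556, 0.113, 0.166], 0.74)]
top driver_grip [([0.555, 0.113, 0.164], 
[... 1116 characters left out ...]
4)]
scene oil [([0.783, -0.12, 0.068], 0.87)]
scene multimeter [([0.465, 0.496, 0.04], 0.96)]
scene hammer [([0.609, -0.451, 0.021], 0.73)]
scene spanner [([0.778, 0.064, 0.006], 0.88)]
scene tape [([0.662, 0.425, 0.017], 0.69)]
{'vertical_fov': 66.94930169649402, 'cx': 319.65128529134796, 'cy': 238.86601994084853, 'k1': -0.06161998353771788, 'T_tool_cam': array([[ 9.65615103e-05, -9.65226541e-01, -2.61414834e-01,
         6.72440813e-02],
       [ 9.99999946e-01,  1.75241456e-04, -2.77666717e-04,
         2.75006660e-04],
       [ 3.13822001e-04, -2.61414793e-01,  9.65226506e-01,
         2.99459685e-02],
       [ 0.00000000e+00,  0.00000000e+00,  0.00000000e+00,
         1.00000000e+00]])}
```

View pics/top0.png

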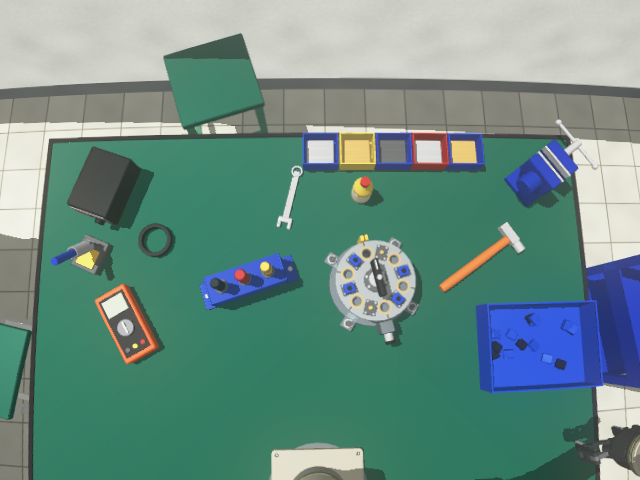

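View pics/scene0.png

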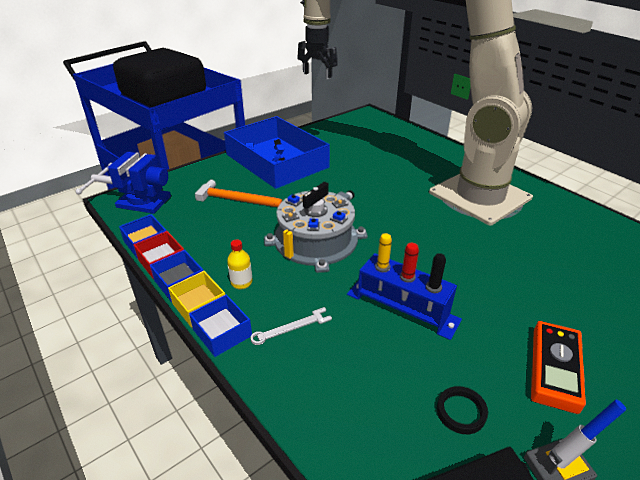

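```bash
cat > h.py <<'E'
from workcell import manip, viewer, finder
import cv2,numpy as np
from scipy.spatial.transform import Rotation as Ro
def cam(name,obs=None):
    p=viewer.camera_params(name)
    f=240/np.tan(np.radians(p["vertical_fov"]/2))
    K=np.array([[f,0,p["cx"]],[0,f,p["cy"]],[0,0,1]]); D=np.array([p["k1"],0,0,0,0.])
    if name=="wrist":
        o=obs or manip.get_obs(); T=np.eye(4); T[:3,:3]=Ro.from_quat(o["ee_rot"]).as_matrix(); T[:3,3]=o["position"]
        M=np.linalg.inv(T@p["T_tool_cam"]); R,t=M[:3,:3],M[:3,3]
    else: R,t=np.array(p["R"]),np.array(p["t"])
    return K,D,R,t
def back(c,uv,z):
    K,D,R,t=c
    n=cv2.undistortPoints(np.array(uv,float).reshape(-1,1,2),K,D).reshape(-1,2)
    d=np.c_[n,np.ones(len(n))]@R; o=-R.T@t
    return (o+d*((z-o[2])/d[:,2])[:,None])[:,:2]
def proj(c,X):
    K,D,R,t=c
    return cv2.projectPoints(np.array(X,float).reshape(-1,1,3),cv2.Rodrigues(R)[0],t,K,D)[0].reshape(-1,2)
def state():
    o=manip.get_obs(); R=Ro.from_quat(o["ee_rot"]).as_matrix()
    print("t",round(float(o["clock"]),2),"p",np.round(o["position"],4),"yaw",round(float(np.degrees(np.arctan2(R[1,0],R[0,0]))),2),"zt",np.round(R[:,2],4),"F",np.round(o["ft_force"],1),"M",np.round(o["torque"],2),"w",round(float(o["grip_width"]),3),"gf",round(float(o["grasp_force"]),1),"j7",round(float(o["joint_pos"][6]),3))
    return o
def dp(o,tgt):
    R=Ro.from_quat(o["ee_rot"]).as_matrix(); return np.round((R.T@(np.array(tgt)-o["position"]))*1000,1)
E
python3 - <<'E'
from h import *
c=cam("top"); b=lambda u,v,z:back(c,[[u,v]],z)[0].round(3)
print("ears",[b(*e,.02) for e in [(332,258),(395,243),(413,310),(348,324)]])
print("dialc",b(375,279,.09),"ptr",b(363,239,.088),"plg",b(389,335,.08))
bar=[b(373,262,.156),b(384,296,.156)]; print("bar",bar,(bar[0]+bar[1])/2)
print("tops",[b(*e,.176) for e in [(217,284),(240,274),(266,266)]])
o=state(); print(dp(o,[.53,-.143,.405]))
E
```

```text
ears [array([ 0.6  , -0.048]), array([ 0.639, -0.217]), array([ 0.461, -0.257]), array([ 0.428, -0.086])]
dialc [ 0.536 -0.15 ] ptr [ 0.637 -0.123] plg [ 0.398 -0.181]
bar [array([ 0.569, -0.137]), array([ 0.489, -0.16 ])] [ 0.529  -0.1485]
tops [array([0.52 , 0.223]), array([0.542, 0.171]), array([0.56 , 0.111])]
t 1.4 p [ 0.1612 -0.6039  0.4047] yaw 14.94 zt [ 0. -0. -1.] F [ 0.2  0.5 -0.5] M [-0.01 -0.02 -0.03] w 1.003 gf 0.0 j7 -0.089
[ 4.752e+02 -3.502e+02 -3.000e-01]
```

>>> arm_command(
  plan=[
    {"dp": [38,-28,0]},
    {"dp": [38,-28,0]},
    {"dp": [38,-28,0]},
    {"dp": [38,-28,0]},
    {"dp": [38,-28,0]},
  ],
)

```text
invalid input at $.plan[0]: expected keys dp, spin
```

>>> arm_command(
  plan=[
    {"dp": [38,-28,0]},
    {"dp": [38,-28,0]},
    {"dp": [38,-28,0]},
    {"dp": [38,-28,0]},
    {"dp": [38,-28,0]},
  ],
)

```text
invalid input at $.plan[0]: expected keys dp, spin
```

>>> arm_command(
  plan=[
    {"dp": [38,-10,0]},
    {"dp": [0,0,0]},
    {"dp": [0,0,0]},
  ],
)

```text
invalid input at $.plan[0]: expected keys dp, spin
```

Run:
```python
from h import *
o=state(); im=viewer.camera("wrist"); cv2.imwrite("pics/w1.png",im)
for t in ["dial_grip","jig"]: print(t,[(np.round(d["position"],3).tolist(),round(d["score"],2)) for d in finder.find_in("wrist",t)][:2])
```

```text
t 1.4 p [ 0.1612 -0.6039  0.4047] yaw 14.94 zt [ 0. -0. -1.] F [ 0.2  0.5 -0.5] M [-0.01 -0.02 -0.03] w 1.003 gf 0.0 j7 -0.089
dial_grip []
jig []
```

View pics/w1.png

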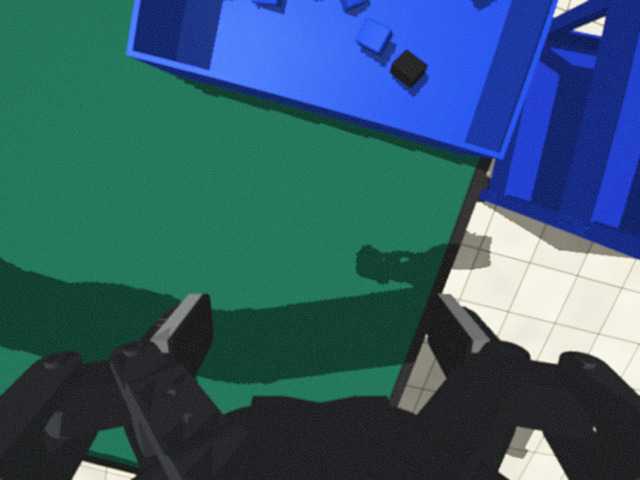

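>>> arm_command(
  plan=[
    {"dp": [35,-32,0],"spin": 0},
    {"dp": [35,-32,0],"spin": 0},
    {"dp": [35,-32,0],"spin": 0},
    {"dp": [35,-32,0],"spin": 0},
    {"dp": [35,-32,0],"spin": 0},
  ],
)

```text
clock: 2.05
position: [0.2897, -0.4023, 0.4049]
ee_rot: [0.992, 0.13, 0.0, 0.0]
ft_force: [0.5, -0.2, 0.0]
grip_width: 1.0
grasp_force: 0.0
```

>>> arm_command(
  plan=[
    {"dp": [35,-32,0],"spin": 0},
    {"dp": [35,-32,0],"spin": 0},
    {"dp": [35,-32,0],"spin": 0},
    {"dp": [35,-32,0],"spin": 0},
    {"dp": [35,-32,0],"spin": 0},
  ],
)

```text
clock: 2.55
position: [0.4174, -0.2026, 0.4051]
ee_rot: [0.992, 0.13, 0.0, 0.0]
ft_force: [1.1, -0.8, 0.5]
grip_width: 0.999
grasp_force: 0.0
```

>>> arm_command(
  plan=[
    {"dp": [35,-30,0],"spin": 0},
    {"dp": [0,0,0],"spin": 0},
    {"dp": [0,0,0],"spin": 0},
    {"dp": [0,0,0],"spin": 0},
  ],
)

```text
clock: 2.95
position: [0.4425, -0.1674, 0.4046]
ee_rot: [0.992, 0.129, -0.0, 0.0]
ft_force: [-0.4, -1.1, 0.2]
grip_width: 0.998
grasp_force: 0.0
```

Run:
```python
from h import *
o=state(); im=viewer.camera("wrist"); cv2.imwrite("pics/w2.png",im)
for t in ["dial_grip","jig"]: print(t,[(np.round(d["position"],3).tolist(),round(d["score"],2)) for d in finder.find_in("wrist",t)][:2])
```

```text
t 2.95 p [ 0.4425 -0.1674  0.4046] yaw 14.86 zt [-3.e-04 -4.e-04 -1.e+00] F [-0.4 -1.1  0.2] M [-0.03  0.03  0.03] w 0.998 gf 0.0 j7 -1.052
dial_grip [([0.532, -0.148, 0.089], 0.68)]
jig [([0.528, -0.155, 0.088], 0.58)]
```

View pics/w2.png

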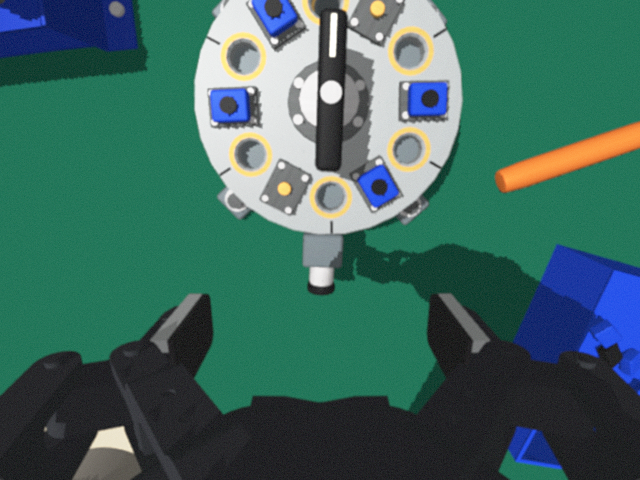

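```bash
cat >> h.py <<'E'
def rings(im,c,ctr,rmin=.055,rmax=.085):
    hsv=cv2.cvtColor(im,cv2.COLOR_BGR2HSV); m=cv2.inRange(hsv,(12,70,120),(32,255,255))
    m=cv2.morphologyEx(m,cv2.MORPH_CLOSE,np.ones((5,5),np.uint8)); out=[]
    for k in cv2.findContours(m,cv2.RETR_EXTERNAL,cv2.CHAIN_APPROX_NONE)[0]:
        if cv2.contourArea(k)<700 or cv2.contourArea(k)>4000: continue
        w=back(c,k.reshape(-1,2),.09); (x,y),r=cv2.minEnclosingCircle((w*1000).astype(np.float32))
        p=np.array([x,y])/1000
        if rmin<np.linalg.norm(p-ctr)<rmax: out.append((p,r))
    return out
E
python3 - <<'E'
from h import *
from scipy.optimize import least_squares
o=manip.get_obs(); c=cam("wrist",o); im=cv2.imread("pics/w2.png")
rs=rings(im,c,np.array([.533,-.15])); print([(p.round(4),round(r,1)) for p,r in rs])
P=np.array([p for p,r in rs if 10<r<19])
def res(q):
    a=np.arctan2(*(P-q[:2]).T[::-1])-q[2]; a=q[2]+np.round(a/(np.pi/3))*np.pi/3
    return (P-q[:2]-.07*np.c_[np.cos(a),np.sin(a)]).ravel()
s=least_squares(res,[.533,-.15,np.radians(18)]); print(s.x,np.degrees(s.x[2]),abs(s.fun).max())
print("bar ends",back(c,[[335,12],[328,166]],.156))
b=back(c,[[335,12],[328,166]],.156);print(b.mean(0),np.degrees(np.arctan2(*(b[0]-b[1])[::-1])))
print("plunger",back(c,[[321,285]],.06))
E
```

```text
[(array([ 0.4682, -0.1697]), 16.9), (array([ 0.4842, -0.1014]), 16.6), (array([ 0.5191, -0.2181]), 16.7), (array([ 0.5517, -0.0813]), 16.6), (array([ 0.5866, -0.1979]), 16.8)]
[ 0.53539242 -0.14965722  0.29068537] 16.655044695603184 0.00031262426618632044
bar ends [[ 0.57633259 -0.14102646]
 [ 0.49474795 -0.15907439]]
[ 0.53554027 -0.15005043] 12.473921740148024
plunger [[ 0.3822843  -0.18499652]]
```

>>> arm_command(
  plan=[
    {"dp": [31.4,2.2,0],"spin": 0},
    {"dp": [31.4,2.2,0],"spin": 0},
    {"dp": [31.4,2.3,0],"spin": 0},
    {"dp": [0,0,20],"spin": 0.035},
    {"dp": [0,0,20],"spin": 0},
  ],
)

```text
clock: 3.6
position: [0.5362, -0.1491, 0.3641]
ee_rot: [0.994, 0.112, 0.0, -0.0]
ft_force: [0.0, -0.2, 0.4]
grip_width: 1.001
grasp_force: 0.0
```

>>> arm_command(
  plan=[
    {"dp": [0,0,20],"spin": 0},
    {"dp": [0,0,20],"spin": 0},
    {"dp": [0,0,20],"spin": 0},
    {"dp": [0,0,10],"spin": 0},
    {"dp": [0,0,0],"spin": 0},
  ],
)

```text
clock: 4.1
position: [0.5351, -0.1492, 0.2935]
ee_rot: [0.994, 0.112, -0.001, -0.0]
ft_force: [-0.9, -0.2, 0.5]
grip_width: 1.003
grasp_force: 0.0
```

Run:
```python
from h import *
o=state(); print(dp(o,[.5354,-.1497,.294]))
```

```text
t 4.1 p [ 0.5351 -0.1492  0.2935] yaw 12.88 zt [-2.3e-03  6.0e-04 -1.0e+00] F [-0.9 -0.2  0.5] M [0.04 0.07 0.05] w 1.003 gf 0.0 j7 -1.294
[ 0.2  0.6 -0.5]
```

>>> arm_command(
  plan=[
    {"dp": [0,0.5,0],"spin": 0},
    {"dp": [0,0,0],"spin": 0},
    {"dp": [0,0,0],"spin": 0},
    {"dp": [0,0,0],"spin": 0},
    {"dp": [0,0,0],"spin": 0},
  ],
  grip=1,
  newtons=40,
)

```text
clock: 4.6
position: [0.5359, -0.1491, 0.2952]
ee_rot: [0.994, 0.113, 0.0, 0.0]
ft_force: [1.4, -0.8, 3.8]
grip_width: 0.18
grasp_force: 40.8
```

>>> arm_command(
  plan=[
    {"dp": [0,0,0],"spin": 0},
    {"dp": [0,0,0],"spin": 0},
    {"dp": [0,0,0],"spin": 0},
    {"dp": [0,0,0],"spin": 0},
  ],
)

```text
clock: 5.0
position: [0.5359, -0.1491, 0.2952]
ee_rot: [0.994, 0.113, 0.0, 0.0]
ft_force: [-1.0, 0.6, 5.1]
grip_width: 0.185
grasp_force: 40.8
```

Run:
```python
from h import *
o=state()
```

```text
t 5.0 p [ 0.5359 -0.1491  0.2952] yaw 12.93 zt [ 5.e-04 -3.e-04 -1.e+00] F [-1.   0.6  5.1] M [ 0.06  0.39 -0.01] w 0.185 gf 40.8 j7 -1.293
```

>>> arm_command(
  plan=[
    {"dp": [0,0,-2],"spin": 0},
    {"dp": [0,0,0],"spin": 0.075},
    {"dp": [0,0,0],"spin": 0.075},
    {"dp": [0,0,0],"spin": 0.075},
    {"dp": [0,0,0],"spin": 0.075},
  ],
)

```text
clock: 5.5
position: [0.5359, -0.1497, 0.2953]
ee_rot: [0.999, -0.039, 0.0, -0.0]
ft_force: [8.5, -3.9, -15.4]
grip_width: 0.182
grasp_force: 41.9
```

>>> arm_command(
  plan=[
    {"dp": [0,0,0],"spin": 0.075},
    {"dp": [0,0,0],"spin": 0.075},
    {"dp": [0,0,0],"spin": 0.075},
    {"dp": [0,0,0],"spin": 0.075},
    {"dp": [0,0,0],"spin": 0.075},
  ],
)

```text
clock: 6.0
position: [0.5357, -0.1503, 0.2952]
ee_rot: [0.974, -0.225, 0.0, 0.0]
ft_force: [8.5, -6.1, -15.1]
grip_width: 0.178
grasp_force: 42.0
```

>>> arm_command(
  plan=[
    {"dp": [0,0,0],"spin": 0.075},
    {"dp": [0,0,0],"spin": 0.075},
    {"dp": [0,0,0],"spin": 0.075},
    {"dp": [0,0,0],"spin": 0.075},
    {"dp": [0,0,0],"spin": 0.075},
  ],
)

```text
clock: 6.5
position: [0.5355, -0.1507, 0.2952]
ee_rot: [0.915, -0.403, -0.0, 0.001]
ft_force: [4.9, -7.6, -12.5]
grip_width: 0.177
grasp_force: 42.3
```

>>> arm_command(
  plan=[
    {"dp": [0,0,0],"spin": 0},
    {"dp": [0,0,0],"spin": 0},
    {"dp": [0,0,0],"spin": 0},
  ],
)

```text
clock: 6.8
position: [0.5355, -0.1507, 0.2953]
ee_rot: [0.916, -0.401, 0.0, 0.001]
ft_force: [6.2, -6.1, -13.3]
grip_width: 0.182
grasp_force: 42.2
```

Run:
```python
from h import *
o=state()
```

```text
t 6.8 p [ 0.5355 -0.1507  0.2953] yaw -47.32 zt [-5.0e-04 -1.4e-03 -1.0e+00] F [  6.2  -6.1 -13.3] M [-1.32 -1.22 -0.04] w 0.182 gf 42.2 j7 -2.302
```

>>> arm_command(
  plan=[
    {"dp": [0,0,0],"spin": 0},
    {"dp": [0,0,0],"spin": 0},
    {"dp": [0,0,0],"spin": 0},
    {"dp": [0,0,0],"spin": 0},
    {"dp": [0,0,0],"spin": 0},
  ],
  grip=-1,
)

```text
clock: 7.3
position: [0.5358, -0.149, 0.2969]
ee_rot: [0.916, -0.4, 0.0, 0.0]
ft_force: [-0.7, -0.6, 0.4]
grip_width: 0.997
grasp_force: 0.0
```

>>> arm_command(
  plan=[
    {"dp": [0,0,0],"spin": 0},
    {"dp": [0,0,-10],"spin": 0},
    {"dp": [0,0,-20],"spin": 0},
    {"dp": [0,0,-25],"spin": 0},
    {"dp": [0,0,-25],"spin": 0},
  ],
)

```text
clock: 7.8
position: [0.5357, -0.149, 0.3783]
ee_rot: [0.916, -0.4, 0.0, -0.0]
ft_force: [0.5, -0.3, -0.0]
grip_width: 1.003
grasp_force: 0.0
```

>>> arm_command(
  plan=[
    {"dp": [0,0,-25],"spin": -0.14},
    {"dp": [0,0,0],"spin": -0.14},
    {"dp": [0,0,0],"spin": -0.14},
    {"dp": [0,0,0],"spin": -0.14},
    {"dp": [0,0,0],"spin": -0.14},
  ],
)

```text
clock: 8.3
position: [0.5357, -0.149, 0.4026]
ee_rot: [0.998, -0.059, 0.0, 0.0]
ft_force: [-0.5, -0.4, -0.4]
grip_width: 0.998
grasp_force: 0.0
```

>>> arm_command(
  plan=[
    {"dp": [-30,0,0],"spin": -0.14},
    {"dp": [-30,0,0],"spin": -0.14},
    {"dp": [-30,0,0],"spin": 0},
    {"dp": [0,0,0],"spin": 0},
    {"dp": [0,0,0],"spin": 0},
  ],
)

```text
clock: 8.8
position: [0.4462, -0.1506, 0.4027]
ee_rot: [0.997, 0.077, 0.001, 0.001]
ft_force: [1.1, -0.2, -0.3]
grip_width: 0.996
grasp_force: 0.0
```

```bash
cat > m.py <<'E'
from h import *
from scipy.optimize import least_squares
import sys
o=state(); c=cam("wrist",o); im=viewer.camera("wrist"); cv2.imwrite("pics/%s.png"%sys.argv[1],im)
rs=rings(im,c,np.array([.5354,-.1497]))
P=np.array([p for p,r in rs if 10<r<19]); print([(p.round(4),round(r,1)) for p,r in rs])
def res(q):
    a=np.arctan2(*(P-q[:2]).T[::-1])-q[2]; a=q[2]+np.round(a/(np.pi/3))*np.pi/3
    return (P-q[:2]-.07*np.c_[np.cos(a),np.sin(a)]).ravel()
s=least_squares(res,[.5354,-.1497,np.radians(16.65)]); print(s.x,np.degrees(s.x[2]),abs(s.fun).max())
E
python3 m.py w3
```

```text
t 8.8 p [ 0.4462 -0.1506  0.4027] yaw 8.87 zt [ 0.0014 -0.0012 -1.    ] F [ 1.1 -0.2 -0.3] M [0.02 0.02 0.01] w 0.996 gf 0.0 j7 -1.191
[(array([ 0.4681, -0.169 ]), 17.0), (array([ 0.4844, -0.1011]), 16.7), (array([ 0.5189, -0.2177]), 16.7), (array([ 0.5519, -0.0812]), 16.6)]
[ 0.53526074 -0.14938943  0.28607102] 16.390662357203468 0.0003096135712013781
```

View pics/w3.png

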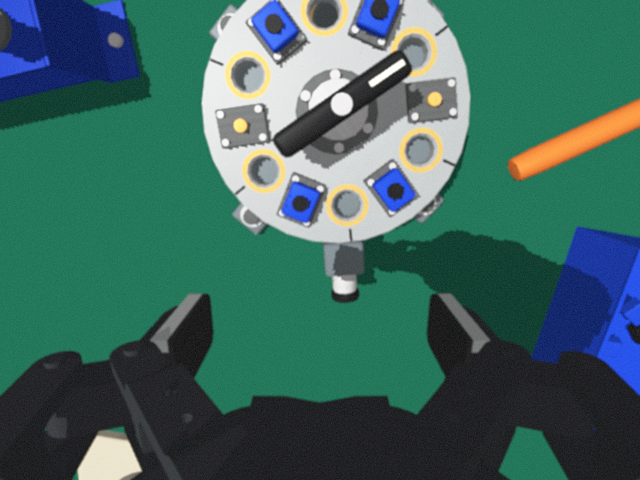

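>>> arm_command(
  plan=[
    {"dp": [32.4,-42.9,0],"spin": 0},
    {"dp": [32.4,-42.9,0],"spin": 0},
    {"dp": [32.4,-42.9,0],"spin": 0},
    {"dp": [32.4,-42.9,0],"spin": 0},
    {"dp": [32.4,-42.9,0],"spin": 0},
  ],
)

```text
clock: 9.35
position: [0.5656, 0.0723, 0.4019]
ee_rot: [0.997, 0.078, 0.0, -0.0]
ft_force: [0.3, -1.4, 0.0]
grip_width: 1.004
grasp_force: 0.0
```

>>> arm_command(
  plan=[
    {"dp": [0,0,0],"spin": -0.147},
    {"dp": [0,0,0],"spin": -0.147},
    {"dp": [0,0,0],"spin": -0.147},
    {"dp": [0,0,0],"spin": -0.147},
    {"dp": [0,0,0],"spin": -0.147},
  ],
)

```text
clock: 9.85
position: [0.5649, 0.0706, 0.4017]
ee_rot: [0.901, 0.434, 0.0, -0.001]
ft_force: [-0.0, 0.0, 0.7]
grip_width: 1.001
grasp_force: 0.0
```

>>> arm_command(
  plan=[
    {"dp": [0,0,0],"spin": -0.147},
    {"dp": [0,0,0],"spin": -0.147},
    {"dp": [0,0,0],"spin": -0.147},
    {"dp": [0,0,0],"spin": -0.147},
    {"dp": [0,0,0],"spin": -0.147},
  ],
)

```text
clock: 10.35
position: [0.5649, 0.0705, 0.4018]
ee_rot: [0.685, 0.728, 0.001, -0.0]
ft_force: [0.5, 0.4, 0.1]
grip_width: 1.002
grasp_force: 0.0
```

>>> arm_command(
  plan=[
    {"dp": [0,0,0],"spin": -0.147},
    {"dp": [0,0,0],"spin": -0.147},
    {"dp": [0,0,0],"spin": 0},
    {"dp": [0,0,0],"spin": 0},
  ],
)

```text
clock: 10.75
position: [0.5647, 0.0702, 0.4017]
ee_rot: [0.575, 0.818, 0.0, -0.0]
ft_force: [0.1, 1.2, 0.3]
grip_width: 1.0
grasp_force: 0.0
```

Run:
```python
from h import *
o=state(); c=cam("wrist",o); im=viewer.camera("wrist"); cv2.imwrite("pics/w4.png",im)
for t in ["drift_grip","punch_grip","driver_grip"]: print(t,[(np.round(d["position"],3).tolist(),round(d["score"],2)) for d in finder.find_in("wrist",t)][:2])
```

```text
t 10.75 p [0.5647 0.0702 0.4017] yaw 109.75 zt [-1.e-04  1.e-03 -1.e+00] F [0.1 1.2 0.3] M [-0.02 -0.02 -0.01] w 1.0 gf 0.0 j7 -0.062
drift_grip [([0.543, 0.165, 0.175], 0.83)]
punch_grip [([0.528, 0.218, 0.098], 0.64), ([0.543, 0.167, 0.174], 0.6)]
driver_grip [([0.547, 0.148, 0.091], 0.67), ([0.561, 0.12, 0.174], 0.63)]
```

View pics/w4.png

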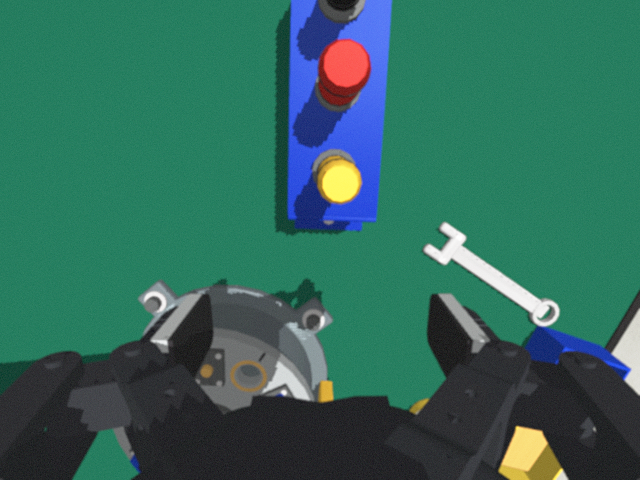

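Run:
```python
from h import *
o=manip.get_obs(); c=cam("wrist",o); im=cv2.imread("pics/w4.png"); hsv=cv2.cvtColor(im,cv2.COLOR_BGR2HSV)
print(hsv[60,344],hsv[95,340],hsv[182,340],hsv[166,335])
for n,lo,hi,roi in [("red",(0,150,220),(8,255,255),(20,120)),("yel",(20,120,225),(35,255,255),(140,215))]:
    m=cv2.inRange(hsv,lo,hi); m[:roi[0]]=0; m[roi[1]:]=0; m[:,:290]=0; m[:,390:]=0
    k=max(cv2.findContours(m,cv2.RETR_EXTERNAL,cv2.CHAIN_APPROX_NONE)[0],key=cv2.contourArea)
    print(n,cv2.boundingRect(k)); w=back(c,k.reshape(-1,2),.176)
    e,ax,_=cv2.fitEllipse((w*1000).astype(np.float32)); p=np.array(e)/1000; print(p.round(4),np.round(ax,1))
    print(dp(o,[*p,.291]))
```

```text
[  1 167 251] [  3 148  67] [ 29 154 255] [ 26 170 254]
red (324, 41, 44, 46)
[0.5423 0.1726] [21.3 21.7]
[103.9  14.1 110.7]
yel (322, 160, 38, 42)
[0.5607 0.1164] [19.7 21.7]
[ 44.8  12.4 110.7]
```

>>> arm_command(
  plan=[
    {"dp": [34.6,4.7,0],"spin": 0},
    {"dp": [34.6,4.7,0],"spin": 0},
    {"dp": [34.7,4.7,0],"spin": 0},
    {"dp": [0,0,0],"spin": 0.03},
    {"dp": [0,0,0],"spin": 0},
  ],
)

```text
clock: 11.45
position: [0.5417, 0.1732, 0.4018]
ee_rot: [0.586, 0.81, -0.0, 0.0]
ft_force: [0.4, -1.2, -0.7]
grip_width: 1.0
grasp_force: 0.0
```

Run:
```python
from h import *
o=state(); print(dp(o,[.5423,.1726,.291]))
```

```text
t 11.45 p [0.5417 0.1732 0.4018] yaw 108.28 zt [ 3.e-04 -3.e-04 -1.e+00] F [ 0.4 -1.2 -0.7] M [ 0.01 -0.02 -0.01] w 1.0 gf 0.0 j7 -0.284
[ -0.7   0.4 110.8]
```

>>> arm_command(
  plan=[
    {"dp": [-0.5,0.4,25],"spin": 0},
    {"dp": [0,0,25],"spin": 0},
    {"dp": [0,0,25],"spin": 0},
    {"dp": [0,0,25],"spin": 0},
    {"dp": [0,0,11],"spin": 0},
  ],
)

```text
clock: 11.95
position: [0.5426, 0.1701, 0.2884]
ee_rot: [0.587, 0.81, -0.001, -0.001]
ft_force: [0.6, 0.3, -0.5]
grip_width: 1.0
grasp_force: 0.0
```

>>> arm_command(
  plan=[
    {"dp": [0,0,0],"spin": 0},
    {"dp": [0,0,0],"spin": 0},
    {"dp": [0,0,0],"spin": 0},
    {"dp": [0,0,0],"spin": 0},
    {"dp": [0,0,0],"spin": 0},
  ],
  grip=1,
  newtons=60,
)

```text
clock: 12.45
position: [0.5428, 0.1722, 0.2918]
ee_rot: [0.586, 0.81, 0.0, 0.001]
ft_force: [-1.4, -1.2, 7.5]
grip_width: 0.313
grasp_force: 58.6
```

>>> arm_command(
  plan=[
    {"dp": [0,0,0],"spin": 0},
    {"dp": [0,0,0],"spin": 0},
    {"dp": [0,0,0],"spin": 0},
  ],
)

```text
clock: 12.75
position: [0.5428, 0.1722, 0.2918]
ee_rot: [0.586, 0.81, 0.0, 0.001]
ft_force: [-2.1, -1.8, 6.8]
grip_width: 0.314
grasp_force: 58.6
```

Run:
```python
from h import *
o=state()
```

```text
t 12.75 p [0.5428 0.1722 0.2918] yaw 108.27 zt [ 1.6e-03 -1.0e-04 -1.0e+00] F [-2.1 -1.8  6.8] M [-0.23  0.33  0.01] w 0.314 gf 58.6 j7 -0.35
```

>>> arm_command(
  plan=[
    {"dp": [0,0,-10],"spin": 0},
    {"dp": [0,0,-20],"spin": 0},
    {"dp": [0,0,-30],"spin": 0},
    {"dp": [0,0,-30],"spin": 0},
    {"dp": [0,0,-30],"spin": 0},
  ],
)

```text
clock: 13.25
position: [0.5422, 0.1721, 0.4123]
ee_rot: [0.586, 0.811, -0.0, -0.0]
ft_force: [0.7, -0.3, -1.9]
grip_width: 0.312
grasp_force: 59.6
```

>>> arm_command(
  plan=[
    {"dp": [0,0,-30],"spin": 0},
    {"dp": [0,0,-30],"spin": 0},
    {"dp": [0,0,0],"spin": 0},
    {"dp": [0,0,0],"spin": 0},
  ],
)

```text
clock: 13.65
position: [0.5423, 0.1722, 0.4711]
ee_rot: [0.586, 0.81, 0.0, 0.0]
ft_force: [-0.2, 0.5, -3.1]
grip_width: 0.313
grasp_force: 59.9
```

Run:
```python
from h import *
o=state(); c=cam("wrist",o); im=viewer.camera("wrist"); a=viewer.camera("top"); b=viewer.camera("scene")
cv2.imwrite("pics/w5.png",cv2.resize(np.hstack([im,cv2.resize(b[20:260,300:500],(400,480))]),(780,360)))
print(dp(o,[.6036,-.1339,.4725]))
```

```text
t 13.65 p [0.5423 0.1722 0.4711] yaw 108.28 zt [ 8.e-04 -1.e-04 -1.e+00] F [-0.2  0.5 -3.1] M [-0.06  0.    0.01] w 0.313 gf 59.9 j7 -0.256
[-309.8  -37.8   -1.3]
```

View pics/w5.png

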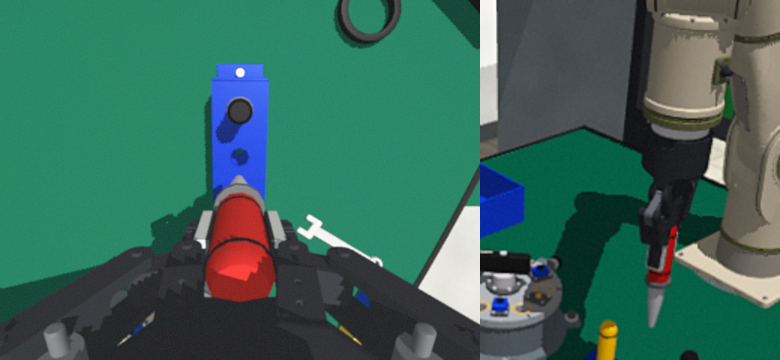

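>>> arm_command(
  plan=[
    {"dp": [-38,-12.2,0],"spin": 0},
    {"dp": [-38,-12.2,0],"spin": 0},
    {"dp": [-38,-12.2,0],"spin": 0},
    {"dp": [-38,-12.2,0],"spin": 0},
    {"dp": [-38,-12.2,0],"spin": 0},
  ],
)

```text
clock: 14.3
position: [0.5437, -0.0292, 0.4698]
ee_rot: [0.586, 0.81, -0.0, -0.001]
ft_force: [0.8, 0.4, -2.0]
grip_width: 0.311
grasp_force: 59.8
```

>>> arm_command(
  plan=[
    {"dp": [-38,-12.2,0],"spin": 0},
    {"dp": [-38,-12.2,0],"spin": 0},
    {"dp": [-38,-12.2,0],"spin": 0},
    {"dp": [0,0,0],"spin": 0.14},
    {"dp": [0,0,0],"spin": 0.147},
  ],
)

```text
clock: 14.8
position: [0.5448, -0.1492, 0.4693]
ee_rot: [0.699, 0.715, -0.0, -0.001]
ft_force: [0.2, 1.3, -2.2]
grip_width: 0.312
grasp_force: 59.8
```

>>> arm_command(
  plan=[
    {"dp": [0,0,0],"spin": 0.147},
    {"dp": [0,0,0],"spin": 0.147},
    {"dp": [0,0,0],"spin": 0.147},
    {"dp": [0,0,0],"spin": 0.147},
    {"dp": [0,0,0],"spin": 0.147},
  ],
)

```text
clock: 15.3
position: [0.545, -0.1473, 0.4696]
ee_rot: [0.909, 0.418, -0.001, -0.001]
ft_force: [0.2, 0.1, -2.6]
grip_width: 0.313
grasp_force: 59.8
```

>>> arm_command(
  plan=[
    {"dp": [0,0,0],"spin": 0.147},
    {"dp": [0,0,0],"spin": 0.147},
    {"dp": [0,0,0],"spin": 0.147},
    {"dp": [0,0,0],"spin": 0.147},
    {"dp": [0,0,0],"spin": 0.055},
  ],
)

```text
clock: 15.8
position: [0.545, -0.1472, 0.4695]
ee_rot: [0.994, 0.109, -0.001, -0.0]
ft_force: [0.6, -0.4, -2.3]
grip_width: 0.314
grasp_force: 59.8
```

>>> arm_command(
  plan=[
    {"dp": [0,0,0],"spin": 0},
    {"dp": [0,0,0],"spin": 0},
    {"dp": [0,0,0],"spin": 0},
  ],
)

```text
clock: 16.1
position: [0.5451, -0.1473, 0.4703]
ee_rot: [0.994, 0.113, -0.0, -0.0]
ft_force: [1.0, 0.2, -3.1]
grip_width: 0.312
grasp_force: 59.8
```

```bash
python3 m.py w6
python3 - <<'E'
from h import *
o=manip.get_obs(); c=cam("wrist",o); R=Ro.from_quat(o["ee_rot"]).as_matrix()
print("tip px",proj(c,[np.array(o["position"])+R[:,2]*.271]))
print("bush px, 12.85deg",proj(c,[[.6036,-.1339,.09]]))
E
```

```text
t 16.1 p [ 0.5451 -0.1473  0.4703] yaw 12.97 zt [-6.e-04  2.e-04 -1.e+00] F [ 1.   0.2 -3.1] M [ 0.09  0.01 -0.01] w 0.312 gf 59.8 j7 -1.26
[(array([ 0.5187, -0.2176]), 16.9), (array([ 0.5514, -0.0813]), 16.4), (array([ 0.5862, -0.1975]), 16.9), (array([ 0.6024, -0.1297]), 16.4)]
[ 0.53518784 -0.14943887  0.28855366] 16.532906685415547 0.00017500766152856936
tip px [[319.41305405 241.61682439]]
bush px, 12.85deg [[319.71032688 148.78451613]]
```

View pics/w6.png

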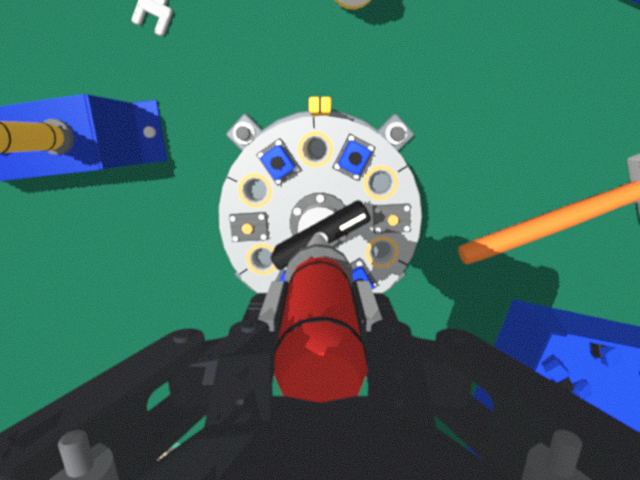

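Run:
```python
from h import *
o=manip.get_obs(); c=cam("wrist",o); im=cv2.imread("pics/w6.png"); hsv=cv2.cvtColor(im,cv2.COLOR_BGR2HSV)
m=cv2.inRange(hsv,(18,120,150),(35,255,255))[90:116,300:340]; ys,xs=np.nonzero(m); print(xs.min()+300,xs.max()+300,ys.min()+90,ys.max()+90)
C=np.array([.5353,-.1495])
p=back(c,[[(xs.min()+xs.max())/2+300,ys.mean()+90]],.088)[0]-C; print("ptr",np.linalg.norm(p),np.degrees(np.arctan2(p[1],p[0])))
e=back(c,[[244,132],[398,132]],.02)-C; print("ears",np.linalg.norm(e,axis=1),np.degrees(np.arctan2(e[:,1],e[:,0])))
for a in (12.7,12.85,13): print(a,C+.07*np.array([np.cos(np.radians(a)),np.sin(np.radians(a))]))
state(); print(dp(o,[.6035,-.134,.3975]))
```

```text
309 330 96 115
ptr 0.10943669965301148 12.999678378176455
ears [0.1216425  0.12379032] [ 57.10308071 -32.19978286]
12.7 [ 0.60358742 -0.13411077]
12.85 [ 0.6035469  -0.13393204]
13 [ 0.6035059  -0.13375343]
t 16.15 p [ 0.5451 -0.1473  0.4704] yaw 12.95 zt [-4.e-04  1.e-04 -1.e+00] F [-0.1  0.3 -1.4] M [-0.03 -0.03  0.01] w 0.313 gf 59.8 j7 -1.26
[59.9  0.2 72.9]
```

>>> arm_command(
  plan=[
    {"dp": [30,0.1,0],"spin": 0},
    {"dp": [29.4,0.1,0],"spin": 0},
    {"dp": [0,0,25],"spin": 0},
    {"dp": [0,0,25],"spin": 0},
    {"dp": [0,0,23],"spin": 0},
  ],
)

```text
clock: 16.65
position: [0.6032, -0.1341, 0.3963]
ee_rot: [0.994, 0.113, -0.0, -0.0]
ft_force: [-0.5, -0.5, -2.4]
grip_width: 0.314
grasp_force: 59.8
```

>>> arm_command(
  plan=[
    {"dp": [0,0,0],"spin": 0},
    {"dp": [0,0,0],"spin": 0},
    {"dp": [0,0,0],"spin": 0},
  ],
)

```text
clock: 16.95
position: [0.6034, -0.1342, 0.3994]
ee_rot: [0.994, 0.112, 0.001, 0.0]
ft_force: [-0.1, 0.4, -2.0]
grip_width: 0.312
grasp_force: 59.7
```

Run:
```python
from h import *
o=state(); print(dp(o,[.603,-.1341,.292]))
im=viewer.camera("wrist"); a=viewer.camera("top"); cv2.imwrite("pics/w7.png",im[180:420,150:490].repeat(2,0).repeat(2,1))
```

```text
t 16.95 p [ 0.6034 -0.1342  0.3994] yaw 12.89 zt [ 2.2e-03 -4.0e-04 -1.0e+00] F [-0.1  0.4 -2. ] M [-0.04  0.01 -0.05] w 0.312 gf 59.7 j7 -1.358
[ -0.6  -0.3 107.4]
```

View pics/w7.png

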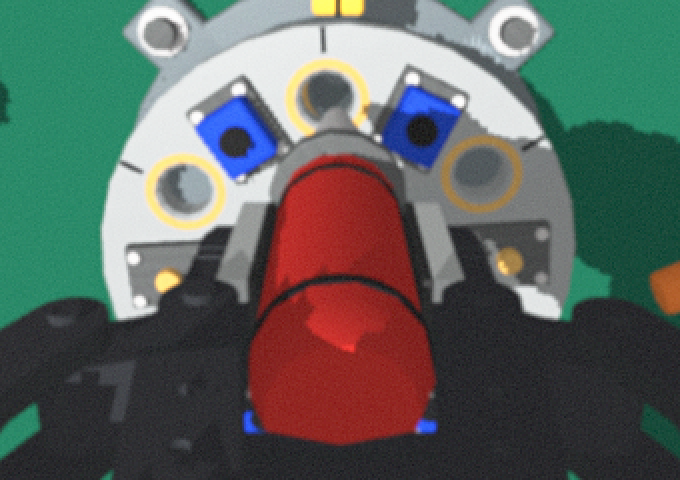

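>>> arm_command(
  plan=[
    {"dp": [-0.4,-0.2,15],"spin": 0},
    {"dp": [0,0,15],"spin": 0},
    {"dp": [0,0,10],"spin": 0},
    {"dp": [0,0,8],"spin": 0},
    {"dp": [0,0,0],"spin": 0},
  ],
)

```text
clock: 17.55
position: [0.6023, -0.1341, 0.348]
ee_rot: [0.994, 0.112, -0.001, -0.0]
ft_force: [0.2, -0.9, -3.1]
grip_width: 0.31
grasp_force: 59.8
```

>>> arm_command(
  plan=[
    {"dp": [0,0,5],"spin": 0},
    {"dp": [0,0,5],"spin": 0},
    {"dp": [0,0,5],"spin": 0},
    {"dp": [0,0,5],"spin": 0},
    {"dp": [0,0,0],"spin": 0},
  ],
)

```text
clock: 18.05
position: [0.6025, -0.1338, 0.3288]
ee_rot: [0.994, 0.112, -0.001, -0.0]
ft_force: [-0.4, 1.0, -3.2]
grip_width: 0.311
grasp_force: 59.8
```

Run:
```python
from h import *
o=state(); print(dp(o,[.603,-.1341,.2918]))
```

```text
t 18.05 p [ 0.6025 -0.1338  0.3288] yaw 12.9 zt [-1.1e-03  5.0e-04 -1.0e+00] F [-0.4  1.  -3.2] M [ 0.43  0.2  -0.02] w 0.311 gf 59.8 j7 -1.382
[ 0.5  0.4 37. ]
```

>>> arm_command(
  plan=[
    {"dp": [0.4,0.3,4],"spin": 0},
    {"dp": [0,0,4],"spin": 0},
    {"dp": [0,0,4],"spin": 0},
    {"dp": [0,0,4],"spin": 0},
    {"dp": [0,0,0],"spin": 0},
  ],
)

```text
clock: 18.55
position: [0.6027, -0.134, 0.3126]
ee_rot: [0.994, 0.112, -0.001, -0.0]
ft_force: [-3.7, 3.0, -5.5]
grip_width: 0.31
grasp_force: 59.9
```

Run:
```python
from h import *
o=state(); print(dp(o,[.603,-.1341,.2918]))
```

```text
t 18.55 p [ 0.6027 -0.134   0.3126] yaw 12.9 zt [-2.e-03  6.e-04 -1.e+00] F [-3.7  3.  -5.5] M [0.9  0.81 0.01] w 0.31 gf 59.9 j7 -1.388
[ 0.3  0.2 20.8]
```

>>> arm_command(
  plan=[
    {"dp": [-0.3,0,3],"spin": 0},
    {"dp": [0,0,3],"spin": 0},
    {"dp": [0,0,3],"spin": 0},
    {"dp": [0,0,0],"spin": 0},
    {"dp": [0,0,0],"spin": 0},
  ],
)

```text
clock: 19.05
position: [0.6025, -0.1341, 0.3041]
ee_rot: [0.994, 0.112, -0.001, -0.0]
ft_force: [-4.0, 2.6, -3.1]
grip_width: 0.308
grasp_force: 60.0
```

Run:
```python
from h import *
o=state(); print(dp(o,[.603,-.1341,.2918]))
```

```text
t 19.05 p [ 0.6025 -0.1341  0.3041] yaw 12.9 zt [-1.4e-03  5.0e-04 -1.0e+00] F [-4.   2.6 -3.1] M [ 0.94  1.01 -0.02] w 0.308 gf 60.0 j7 -1.392
[ 0.4  0.1 12.3]
```

>>> arm_command(
  plan=[
    {"dp": [-0.3,0,3],"spin": 0},
    {"dp": [0,0,3],"spin": 0},
    {"dp": [0,0,3],"spin": 0},
    {"dp": [0,0,2],"spin": 0},
    {"dp": [0,0,0],"spin": 0},
  ],
)

```text
clock: 19.55
position: [0.6024, -0.1342, 0.2934]
ee_rot: [0.994, 0.112, -0.0, -0.0]
ft_force: [-2.9, 2.3, -1.8]
grip_width: 0.311
grasp_force: 60.2
```

>>> arm_command(
  plan=[
    {"dp": [0,0,1],"spin": 0},
    {"dp": [0,0,1],"spin": 0},
    {"dp": [0,0,0],"spin": 0},
  ],
)

```text
clock: 19.85
position: [0.6024, -0.1343, 0.292]
ee_rot: [0.994, 0.112, -0.0, 0.0]
ft_force: [-5.4, 3.3, 3.0]
grip_width: 0.318
grasp_force: 60.5
```

Run:
```python
from h import *
o=state(); print(dp(o,[.603,-.1341,.2918]))
```

```text
t 19.85 p [ 0.6024 -0.1343  0.292 ] yaw 12.88 zt [-5.e-04 -1.e-04 -1.e+00] F [-5.4  3.3  3. ] M [ 0.86  1.38 -0.01] w 0.318 gf 60.5 j7 -1.397
[ 0.6 -0.   0.2]
```

>>> arm_command(
  plan=[
    {"dp": [0,0,1],"spin": 0},
    {"dp": [0,0,1],"spin": 0},
    {"dp": [0,0,0],"spin": 0},
  ],
)

```text
clock: 20.15
position: [0.6026, -0.1343, 0.2918]
ee_rot: [0.994, 0.112, 0.0, 0.001]
ft_force: [-12.2, 3.9, 17.2]
grip_width: 0.314
grasp_force: 61.9
```

Run:
```python
from h import *
o=state()
```

```text
t 20.15 p [ 0.6026 -0.1343  0.2918] yaw 12.87 zt [ 4.0e-04 -1.1e-03 -1.0e+00] F [-12.2   3.9  17.2] M [ 0.81  2.85 -0.13] w 0.314 gf 61.9 j7 -1.398
```

>>> arm_command(
  plan=[
    {"dp": [0,0,-1.5],"spin": 0},
    {"dp": [0,0,0],"spin": 0},
    {"dp": [0,0,0],"spin": 0},
  ],
)

```text
clock: 20.45
position: [0.6025, -0.1344, 0.2919]
ee_rot: [0.994, 0.112, -0.0, 0.0]
ft_force: [-6.9, 2.8, 5.7]
grip_width: 0.311
grasp_force: 60.8
```

>>> arm_command(
  plan=[
    {"dp": [0,0,0],"spin": 0},
    {"dp": [0,0,0],"spin": 0},
    {"dp": [0,0,0],"spin": 0},
    {"dp": [0,0,0],"spin": 0},
    {"dp": [0,0,0],"spin": 0},
  ],
  grip=-1,
)

```text
clock: 20.95
position: [0.6027, -0.1345, 0.2913]
ee_rot: [0.994, 0.112, 0.0, 0.0]
ft_force: [0.5, 0.3, -0.5]
grip_width: 1.0
grasp_force: 0.0
```

>>> arm_command(
  plan=[
    {"dp": [0,0,0],"spin": 0},
    {"dp": [0,0,-5],"spin": 0},
    {"dp": [0,0,-15],"spin": 0},
    {"dp": [0,0,-30],"spin": 0},
    {"dp": [0,0,-30],"spin": 0},
  ],
)

```text
clock: 21.45
position: [0.6024, -0.1343, 0.3732]
ee_rot: [0.994, 0.112, 0.0, -0.0]
ft_force: [1.2, -0.2, -0.3]
grip_width: 1.0
grasp_force: 0.0
```

>>> arm_command(
  plan=[
    {"dp": [0,0,-30],"spin": 0},
    {"dp": [-45,0,0],"spin": 0},
    {"dp": [-45,0,0],"spin": 0},
    {"dp": [0,0,0],"spin": 0},
    {"dp": [0,0,0],"spin": 0},
  ],
)

```text
clock: 21.95
position: [0.5143, -0.1547, 0.4028]
ee_rot: [0.994, 0.112, 0.001, 0.001]
ft_force: [0.6, -0.4, -0.0]
grip_width: 0.997
grasp_force: 0.0
```

```bash
python3 m.py w8
python3 - <<'E'
from h import *
o=manip.get_obs(); c=cam("wrist",o); im=cv2.imread("pics/w8.png")
b=np.array([.6035,-.134]); print("top px",proj(c,[[*b,.176],[*b,.096]]))
s=viewer.camera("scene")[150:330,230:430]; cv2.imwrite("pics/w8b.png",np.hstack([cv2.resize(im,(480,360)),cv2.resize(s,(320,360))]))
E
```

```text
t 21.95 p [ 0.5143 -0.1547  0.4028] yaw 12.81 zt [ 0.0017 -0.0019 -1.    ] F [ 0.6 -0.4 -0. ] M [-0.   -0.01 -0.02] w 0.997 gf 0.0 j7 -1.232
[(array([ 0.4672, -0.1665]), 17.1), (array([ 0.5158, -0.2171]), 16.9), (array([ 0.5542, -0.0819]), 16.7), (array([ 0.5841, -0.1998]), 16.9)]
[ 0.53510954 -0.14947608  0.24715827] 14.161125964210783 0.0003003927403031348
top px [[318.5063629   94.97312063]
 [318.72262324 108.70954808]]
```

View pics/w8b.png

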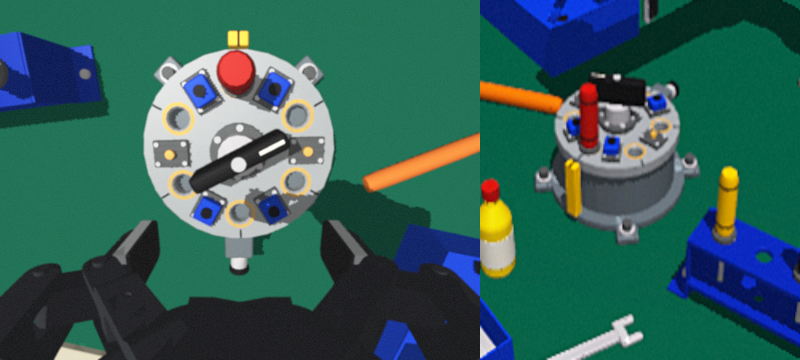

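>>> arm_command(
  plan=[
    {"dp": [-20,0,25],"spin": 0},
    {"dp": [-15,0,10],"spin": 0},
    {"dp": [0,0,0],"spin": 0},
    {"dp": [0,0,0],"spin": 0},
    {"dp": [0,0,0],"spin": 0},
  ],
)

```text
clock: 22.55
position: [0.482, -0.1617, 0.3672]
ee_rot: [0.994, 0.113, 0.001, 0.0]
ft_force: [0.4, 0.1, -0.1]
grip_width: 1.004
grasp_force: 0.0
```

```bash
python3 m.py w9
python3 - <<'E'
from h import *
o=manip.get_obs(); c=cam("wrist",o); im=cv2.imread("pics/w9.png"); hsv=cv2.cvtColor(im,cv2.COLOR_BGR2HSV)
m=cv2.inRange(hsv,(0,150,200),(8,255,255))
k=max(cv2.findContours(m,cv2.RETR_EXTERNAL,cv2.CHAIN_APPROX_NONE)[0],key=cv2.contourArea)
print(cv2.boundingRect(k)); w=back(c,k.reshape(-1,2),.176); e,ax,_=cv2.fitEllipse((w*1000).astype(np.float32)); print("top",np.round(e,1),np.round(ax,1))
m=cv2.inRange(hsv,(18,120,150),(35,255,255)); m[60:]=0; ys,xs=np.nonzero(m); print("yellow",xs.min(),xs.max(),ys.min(),ys.max()) if len(xs) else 0
E
```

```text
t 22.55 p [ 0.482  -0.1617  0.3672] yaw 12.95 zt [ 1.8e-03  1.0e-04 -1.0e+00] F [ 0.4  0.1 -0.1] M [ 0.02  0.   -0.05] w 1.004 gf 0.0 j7 -1.183
[(array([ 0.4673, -0.1665]), 17.0), (array([ 0.516 , -0.2171]), 16.9), (array([ 0.5544, -0.0818]), 16.6)]
[ 0.53519735 -0.14944222  0.24658317] 14.128175161155365 0.00030637154799617594
(288, 0, 54, 23)
top [ 597.9 -133.3] [ 8.8 22.2]
```

Run:
```python
from h import *
o=manip.get_obs(); o["position"]=[.5143,-.1547,.4028]; o["ee_rot"]=[.9938,.1116,.001,.001]; c=cam("wrist",o); im=cv2.imread("pics/w8.png"); hsv=cv2.cvtColor(im,cv2.COLOR_BGR2HSV)
m=cv2.inRange(hsv,(0,150,200),(8,255,255))
k=max(cv2.findContours(m,cv2.RETR_EXTERNAL,cv2.CHAIN_APPROX_NONE)[0],key=cv2.contourArea)
w=back(c,k.reshape(-1,2),.176); e,ax,_=cv2.fitEllipse((w*1000).astype(np.float32)); print("top",np.round(e,1),np.round(ax,1))
a=np.radians(12.87); d=np.array(e)-[603.5,-134]; print("jig-frame offset mm",d[0]*np.cos(a)+d[1]*np.sin(a),-d[0]*np.sin(a)+d[1]*np.cos(a))
# dial angle from the fixed top camera: brass rings too small there; check drift z instead
for n in ["drift_collar","drift_grip"]: print([(np.round(q["position"],3),round(q["score"],2)) for q in finder.find_in("wrist",n)][:1])
```

```text
top [ 603.8 -131.7] [21.5 21.8]
jig-frame offset mm 0.8062808006780765 2.128379854259986
[(array([ 0.593, -0.135,  0.166]), 0.89)]
[(array([ 0.595, -0.137,  0.164]), 0.91)]
```

```bash
python3 -c "
from workcell import manip
print(manip.hand_in())"
```

```text
the job is handed in; nothing more can be done
None
```

I turned the dial three clicks clockwise, seated the drift through the dial into the lock bush with its collar down, let go clear of everything, and handed the job in at about 22.6 s. The dial measured about 1.091 rad, inside the 1.083–1.143 band but only 0.008 rad above its lower limit; hand-in returned no verdict.

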